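# Stand up the pulley block and hang it on the side hook

## Robot

A 6-joint arm with a two-finger parallel gripper is mounted at the origin on the work surface. World frame = base frame: x ahead of the robot, y to its left, z up, the work surface at z = 0. Lengths are in m, angles in degrees, forces in N, time in s.
With the tool pointing down it reaches from about 0.4 to 0.825 m from the base axis. Payload 7 kg.
Tool frame: the origin (TCP) lies midway between the tips of the shut fingers; the grasp point (between the pads) lies 19 mm behind it; z points along the fingers, y is the line along which they close (so a half turn about z gives the same grasp; the last joint's range is limited). The gripper opens to 88 mm and grips with 3 to 60 N. Pads are 19 mm wide; open, the fingers measure 130 mm over their backs; the gripper's body (78 mm by 193 mm) begins 47 mm behind the grasp point.
Start: joints at [84.975, 20.546, 0.682, 0, -70.136, -16.507], TCP at [0.248, 0.628, 0.227] pointing down, gripper open.
Joint ranges: [-176.03, 176.03], [-82.01, 121.73], [-58.28, 71.71], [-173.87, 95.51], [-174.79, -0.11], [-173.66, 173.66]. Speed limits (degrees/s): [136.94, 136.94, 172.46, 180, 180, 180].

## Interface

Orientations are given as a 3x3 rotation matrix whose columns are the frame's x, y, z axes.
In Python, from rig import robot gives the robot as it stands. Calls block until the motion is done:
- robot.goto(position, orientation): joint-space move of the TCP to a pose.
- robot.servo_line(position, ori=None, speed=0.15): straight line of the TCP; ori=None keeps the orientation; speed is the mean speed in m/s.
- robot.movej(angles): joint-space move.
- robot.move_gripper(opening): opening from 0.0 (shut) to 1.0 (fully open); the grip force is fixed at half the most; returns when the fingers have stopped.
- robot.dwell(seconds).
- robot.ik(position, orientation): joint angles nearest the present ones, or None.
- robot.grab_frame(name): name is "side" or "top"; returns (picture, depth): 420x560x3 uint8, red, green, blue; 420x560 float32, m along the optical axis (not along the pixel's ray), 0 where there is no reading.
- robot.camera_info(name): a dict with "vfov" (degrees; the focal length in pixels is half the picture's height over the tangent of half this angle, whatever the lens; pixels are square), "cx", "cy" (the principal point, pixels), "view" (4x4, takes a point from world to camera coordinates). Camera axes: x right, y down, z forward; pixel columns grow to the right and rows downward; lengths in m; the calibration is good to about 2 mm. A picture is of the moment at which its call begins. camera_info takes no time and is no camera call.
A pose or a line that the arm cannot do raises robot.Unreachable and nothing moves.
- robot.job_done(): hands the job in; it is judged then, once.
Readings, each from a call of its own:
- robot.read_t(): time.
- robot.read_qpos(): joint angles.
- robot.read_qvel(): joint speeds.
- robot.read_effort(): joint torques, N m.
- robot.read_position(): TCP position.
- robot.read_tcp_rot(): TCP orientation.
- robot.read_force(): force on the tool from outside, world axes, zero at the start.
- robot.read_ft_torque(): the same for the moment, N m.
- robot.read_grip_width(): opening from 0.0 (shut) to 1.0 (fully open).
- robot.read_finger_force(): force on a finger pad.
Only numpy, scipy, OpenCV 4.12 (cv2) and the standard library are available. Lean on these libraries where they do the work, as an engineer would, in place of code of your own. Each camera call takes 0.05 s, during which the arm holds its last target. There are 200 camera calls.

## Task

Tip the red pulley block over the open far edge of the timber riser so that it lands standing on its flat base on the bench, bail up. Then pick it up, bring its bail onto the yellow hook from the hook's open side and lower it into the throat, so that it hangs there freely and still. Leave the paint can, the glue bottle and the jar where they are.

Things in the scene. Friction and masses are not known exactly. Their poses are not given: they have to be found in the camera images.
- riser: Fixed block of plank timber on the bench, 200 x 150 x 35 mm (x, y, z). Origin: centre of its underside. Its own +x points away from the robot, to the open edge over which the pulley block is tipped (edge at own x = +100 mm, 35 mm above the bench; bare bench beyond).
- pulley_center (a point): Loose red pulley block, 0.4-0.7 kg, 124 mm tall with bail; this point is half-way up, on its axis. Own axes: z from flat base to bail, y across width, x through thickness. Body 56 x 60 x 60 mm (x, y, z), then the bail; centre of mass about 32 mm above the base. Starts lying flat on the riser, its thickness (56 mm) upright, base towards the open edge, bail towards the robot.
- pulley_base (a point): Centre of the pulley block's flat base (56 x 60 mm), 62 mm below pulley_center along its z; axes as pulley_center.
- pulley_eye (a point): Middle of the underside of the bail's crossbar, 116 mm above the base; it rests on the hook when hung. The rigid steel bail is rectangular, centred on the block's axis: 44 mm wide over all (y), 10 mm thick (x), opening 30 mm wide and 56 mm tall between body and crossbar, crossbar 8 mm thick. Axes as pulley_center.
- hook: Fixed hook stand. Origin: on the bench right below the throat; +x points out of the hook's open side. Base plate 110 x 90 x 8 mm, from 117 to 7 mm behind the origin (-x); green post 20 mm square, 213 mm tall, its near face 60 mm behind. A level yellow shank leaves the post at 200 mm height and dips to the throat 11 mm before the origin.
- throat (a point): Top of the yellow round bar (8 mm thick) at the bottom of the hook's throat, 184 mm above the bench; axes as the hook stand, z up. The bar is level for 11 mm either side, then rises: on the open side (+x) to a lip ending 24 mm out and 18 mm above this point, on the other to the shank, whose top is 20 mm above this point.
- paint_can: Bystander: loose steel paint can, 72 mm diameter, 87 mm tall. Origin: centre of its underside.
- glue: Bystander: loose white glue bottle, 54 mm diameter, 110 mm tall. Origin: centre of its underside.
- jar: Bystander: loose amber glass jar with black lid, 64 mm diameter, 80 mm tall. Origin: centre of its underside.
Not all that is in view belongs to the job. Leave any pink or purple look-alike of the part that bears pulley_center alone. Of the things that look like the hook, take the one that is farthest to the robot's left at the start.

How it is judged (in metres and radians):
On the way, in this order (a step that is already met when the one before it is completed fails the run):
1. the pulley block tips over the far edge of the riser: it leans, in contact with the riser, with its base beyond the edge (angle between pulley_center's own z axis and vertical between 0.2 and 1.25 rad and contact force between pulley and riser above 0.1 N and x of pulley_base in the frame of riser above 0.1 m), for 0.02 s.
2. the pulley block stands upright on its base on the bench, beyond the riser's far edge, not touched by the fingers (angle between pulley_center's own z axis and vertical below 0.12 rad and height (world z) of pulley_base below 0.008 m and x of pulley_base in the frame of riser above 0.1 m and contact force between pulley and the fingers below 0.5 N and linear speed of pulley below 0.05 m/s), for 0.3 s.
At the end, for the whole second after the job is handed in: The pulley block hangs by its bail in the throat of the hook: the underside of the bail's crossbar is within 13 mm along the hook, 14 mm across it and -6 to +8 mm in height of the throat point, the block is upright within 0.12 rad, at rest (below 0.03 m/s and 0.3 rad/s) and released (x of pulley_eye in the frame of throat between -0.013 and 0.013 m and y of pulley_eye in the frame of throat between -0.014 and 0.014 m and z of pulley_eye in the frame of throat between -0.006 and 0.008 m and angle between pulley_center's own z axis and vertical below 0.12 rad and linear speed of pulley below 0.03 m/s and angular speed of pulley below 0.3 rad/s); the robot touches nothing.
It fails at once if the paint can is shifted by more than 30 mm or tipped over (distance of paint_can from where it was at the start of the episode above 0.03 m or angle between paint_can's own z axis and vertical above 0.5 rad).
It fails at once if the glue is shifted by more than 30 mm or tipped over (distance of glue from where it was at the start of the episode above 0.03 m or angle between glue's own z axis and vertical above 0.5 rad).
It fails at once if the jar is shifted by more than 30 mm or tipped over (distance of jar from where it was at the start of the episode above 0.03 m or angle between jar's own z axis and vertical above 0.5 rad).
It also fails if it takes over 67 s, if anything falls off the work surface, if the arm or the gripper's body presses on something with over 40 N, if the wrist force passes 120 N, or if a joint passes its speed limit or range.

## Working session

There is one attempt and no reset: what is moved stays moved. The work goes in short steps, each a Python script; the robot and the scene stay as the last script left them, time stands still between calls to the robot, and variables do not carry over. Pictures are saved under pics/ and viewed, at most 10 in all, crops included, and the job is handed in when it is done.

```bash
mkdir -p pics; ls; cat > h.py <<'E'
import numpy as np, cv2
from rig import robot
def cam(n):
    c=robot.camera_info(n); f=210/np.tan(np.radians(c["vfov"])/2); return f,c["cx"],c["cy"],np.array(c["view"])
def grab(n,name=None):
    p,d=robot.grab_frame(n)
    if name: cv2.imwrite(f"pics/{name}.png",p[:,:,::-1])
    return p,d
def cloud(n,d):
    f,cx,cy,V=cam(n); v,u=np.indices(d.shape)
    P=np.stack([(u-cx)/f*d,(v-cy)/f*d,d,np.ones_like(d)],-1)@np.linalg.inv(V).T
    P=P[...,:3]; P[d<=0]=np.nan; return P
def ray(n,u,v,z):
    f,cx,cy,V=cam(n); I=np.linalg.inv(V); r=I[:3,:3]@np.array([(u-cx)/f,(v-cy)/f,1]); o=I[:3,3]; return o+r*(z-o[2])/r[2]
E
python3 - <<'E'
from h import *
for n in("side","top"):
    p,d=grab(n,n+"0"); print(n,cam(n)[:3],np.linalg.inv(cam(n)[3]).round(3).tolist(),(d>0).mean())
    np.savez(f"/tmp/{n}0.npz",p=p,d=d)
print(robot.read_tcp_rot(),robot.read_t())
E
```

```text
pics
side (np.float64(482.25498248345025), 276.6738257191579, 213.82684996096995) [[0.947, -0.204, 0.247, 0.233], [-0.32, -0.609, 0.725, -0.965], [0.003, -0.766, -0.642, 1.013], [0.0, 0.0, 0.0, 1.0]] 0.9959523809523809
top (np.float64(428.026131773857), 282.8686016716187, 213.27535434551754) [[0.015, -0.989, 0.144, 0.38], [-1.0, -0.015, -0.0, -0.011], [0.003, -0.144, -0.99, 1.226], [0.0, 0.0, 0.0, 1.0]] 0.9960714285714286
[[ 9.30189166e-01 -3.67080305e-01 -4.05694142e-04]
 [-3.67080506e-01 -9.30188140e-01 -1.38806984e-03]
 [ 1.32161222e-04  1.44008994e-03 -9.99998954e-01]] 0.1
```

View pics/side0.png

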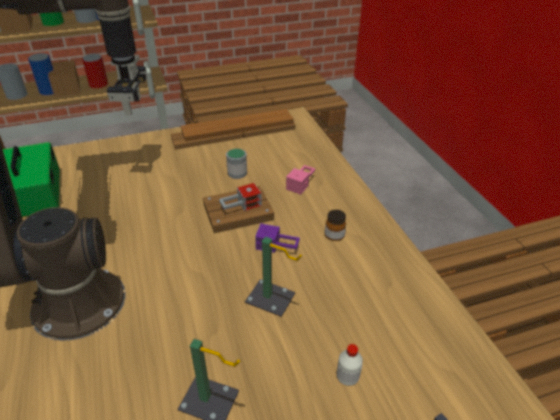

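View pics/top0.png

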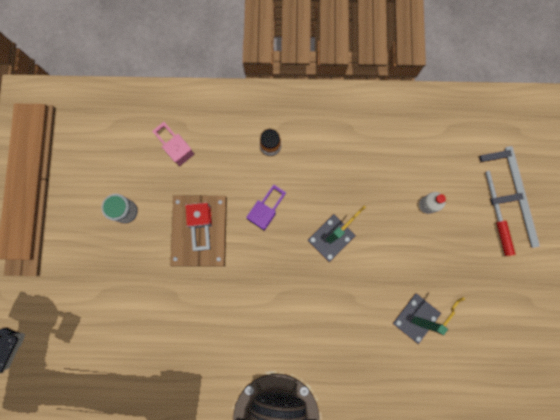

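Side view: red block at (247,197) on the riser (238,207), pink copy at (300,180), purple copy at (275,238). The hooks are at (268,270) and (205,370), the can at (236,163), the jar at (336,224) and the glue at (349,365).

Candidates in the top view:
- **Pulley block:** red (198,215), pink (172,142) or purple (265,208). I choose red.
- **Hook:** (330,238) or (418,318). I choose (330,238), since it has the larger y and is farthest left.

Next I'll measure and check the choice in a crop.

```bash
python3 - <<'E'
from h import *
D={n:np.load(f"/tmp/{n}0.npz") for n in("side","top")}
a=cv2.resize(D["top"]["p"][170:275,150:290],None,fx=4,fy=4,interpolation=3)
b=cv2.resize(D["top"]["p"][170:275,290:390],None,fx=2.4,fy=2.4); c=cv2.resize(D["side"]["p"][140:320,200:370],None,fx=240/170,fy=240/170)
b=b[:, :240]; R=np.vstack([b,c])[:420]; R=np.vstack([R,np.zeros((420-len(R),240,3),np.uint8)])
cv2.imwrite("pics/crop0.png",np.hstack([a,R])[:,:,::-1])
def rep(n,name,m,P):
    ys,xs=np.nonzero(m); Q=P[m]; Q=Q[~np.isnan(Q[:,0])]
    r=cv2.minAreaRect((Q[:,:2]*1000).astype(np.float32))
    print(n,name,len(Q),"px",xs.mean().round(),ys.mean().round(),"med",np.median(Q,0).round(4),"lo",np.percentile(Q,2,0).round(4),"hi",np.percentile(Q,98,0).round(4),"rect",np.round(r[0],1),np.round(r[1],1),round(r[2],1))
for n in D:
    p=D[n]["p"];P=cloud(n,D[n]["d"]);hsv=cv2.cvtColor(p,cv2.COLOR_RGB2HSV);H,S,Vv=cv2.split(hsv)
    x,y,z=P[...,0],P[...,1],P[...,2]
    near=(x>.3)&(x<.85)&(abs(y)<.5)
    red=((H<6)|(H>174))&(S>170)&(Vv>90)&near&(z>.05)&(y>.05)
    rep(n,"red",red,P)
    rt=red&(z>.082); 
    if rt.sum()>5: rep(n,"redtop",rt,P)
    bx=(x>.25)&(x<.65)&(y>.08)&(y<.32)
    rep(n,"risertop",bx&(z>.028)&(z<.042)&(S>60),P)
    rep(n,"bail",bx&(z>.05)&(z<.085)&(S<60),P)
    yel=(H>18)&(H<30)&(S>200)&near&(z>.15)&(y>-.25)
    rep(n,"yel",yel,P)
    gr=(H>50)&(H<90)&(S>80)&near&(z>.1)&(y<0); gr&=y>-.25
    rep(n,"post",gr,P)
    lab,L=cv2.connectedComponents((near&(z>.03)).astype(np.uint8))
    for i in range(1,lab):
        if (L==i).sum()>60: rep(n,"c%d"%i,L==i,P)
E
```

```text
side red 185 px 250.0 192.0 med [0.5438 0.2064 0.0906] lo [0.5163 0.1892 0.0606] hi [0.5691 0.2401 0.0957] rect [544.  215.5] [56.2 57.5] 9.4
side redtop 154 px 249.0 190.0 med [0.5432 0.2106 0.0912] lo [0.5163 0.1893 0.0871] hi [0.5693 0.2408 0.0957] rect [544.  215.5] [56.2 57.5] 9.4
side risertop 1324 px 235.0 209.0 med [0.4809 0.195  0.0355] lo [0.4064 0.1504 0.0292] hi [0.6009 0.2971 0.0405] rect [504.8 226.4] [201.3 156.9] 0.4
side bail 216 px 234.0 201.0 med [0.4901 0.201  0.0665] lo [0.4488 0.1864 0.0521] hi [0.5717 0.2378 0.081 ] rect [508.6 216.3] [122.1  63. ] 6.9
side yel 80 px 285.0 252.0 med [ 0.5218 -0.1824  0.199 ] lo [ 0.4945 -0.2101  0.181 ] hi [ 0.5482 -0.1563  0.206 ] rect [ 522.1 -182.7] [ 8.5 78.4] 48.4
side post 109 px 266.0 253.0 med [ 0.4832 -0.1529  0.184 ] lo [ 0.4772 -0.1584  0.1017] hi [ 0.4923 -0.1413  0.2144] rect [ 485.8 -148.5] [18.5 17. ] 36.4
side c1 442 px 236.0 160.0 med [0.5557 0.4221 0.0752] lo [0.5247 0.4064 0.0332] hi [0.5916 0.4693 0.0908] rect [560.  441.3] [74.9 75.2] 28.4
side c2 343 px 298.0 176.0 med [0.7344 0.2887 0.0532] lo [0.6973 0.2
[... 955 characters left out ...]
.4] 5.9
top redtop 350 px 197.0 214.0 med [0.5407 0.2197 0.0897] lo [0.5157 0.1918 0.0855] hi [0.566  0.2485 0.0938] rect [541.2 220.1] [53.1 58. ] 6.7
top risertop 2903 px 197.0 233.0 med [0.4876 0.2273 0.0337] lo [0.4051 0.1544 0.0294] hi [0.5988 0.2998 0.0388] rect [503.9 191.5] [200.4 222.8] 0.8
top bail 217 px 200.0 238.0 med [0.4777 0.214  0.0668] lo [0.446  0.1894 0.0553] hi [0.5146 0.2377 0.0792] rect [497.6 162.1] [ 98.3 158.7] 2.6<stdin>:10: RuntimeWarning: Mean of empty slice.
  ret = ret.dtype.type(ret / rcount)
  return _methods._mean(a, axis=axis, dtype=dtype,
  ret = um.true_divide(
Traceback (most recent call last):
IndexError: index -1 is out of bounds for axis 0 with size 0
```

View pics/crop0.png

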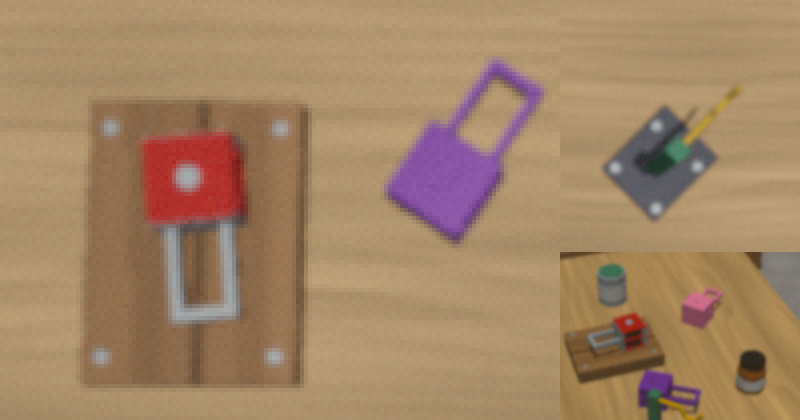

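The crop confirms it: the red block lies on the riser with its base away from the robot, purple is separate, and the chosen hook's lip points up and right in the image, towards +x, −y. Now I'll refine the hook and check IK for a held tip: grip the bail legs with the tool tilted, then rotate about the edge.

```bash
cat >> h.py <<'E'
def tool(phi,a,s=1):
    """tool z in heading phi, a deg below horizontal (90=down, >90 leaning back); closing line horizontal"""
    p,a=np.radians([phi,a]); y=s*np.array([-np.sin(p),np.cos(p),0]); z=np.array([np.cos(p)*np.cos(a),np.sin(p)*np.cos(a),-np.sin(a)])
    return np.column_stack([np.cross(y,z),y,z])
EDGE=0.6045; PHI=5.5; BODY=np.array([.5425,.218]); U=np.array([np.cos(np.radians(PHI)),np.sin(np.radians(PHI))])
BASE=BODY+.030*U
EL=(EDGE-BODY[0])/U[0]                     # distance along heading from body centre to edge line
def blockpose(c,zc,th,hg=.100,a0=45,s=1):
    """corner (bottom-face/base) at distance c past the edge along heading, height zc, block rotated th; -> TCP pose"""
    t=np.radians(th); d=c-hg*np.cos(t)+.028*np.sin(t); z=zc+hg*np.sin(t)+.028*np.cos(t)
    R=tool(PHI,a0+th,s); q=BODY+(EL+d)*U
    return np.array([q[0],q[1],z])+.019*R[:,2],R
C0=.030-EL
E
python3 - <<'E'
from h import *
for n in("side","top"):
    D=np.load(f"/tmp/{n}0.npz");p=D["p"];P=cloud(n,D["d"]);H,S,V=cv2.split(cv2.cvtColor(p,cv2.COLOR_RGB2HSV));x,y,z=np.moveaxis(P,-1,0)
    box=(x>.4)&(x<.65)&(y>-.27)&(y<-.1)
    m=(H>15)&(H<35)&(S>150)&(z>.165)&box; Q=P[m]
    if len(Q)<4: print(n,"few"); continue
    c=np.median(Q,0); w=np.linalg.svd(Q[:,:2]-Q[:,:2].mean(0))[2][0]; w*=np.sign(w[0])
    t=(Q[:,:2]-Q[:,:2].mean(0))@w; print(n,len(Q),"yaw",np.degrees(np.arctan2(w[1],w[0])),"mean",Q.mean(0),"ends",Q[:,:2].mean(0)+t.min()*w,Q[:,:2].mean(0)+t.max()*w)
    for k in np.arange(-.05,.05,.01):
        q=Q[(t>=k)&(t<k+.01)]; 
        if len(q): print("   %.3f"%(k+.005),q.mean(0).round(4),q[:,2].max().round(4))
    g=(z>.205)&box&(H>45)&(H<95); print(" posttop",g.sum(),P[g].mean(0) if g.any() else "")
    b=(z<.02)&(z>.002)&box&(S<90); r=cv2.minAreaRect((P[b][:,:2]*1000).astype(np.float32)); print(" plate",r)
print("C0",C0,"BASE",BASE)
for s in(1,-1):
  for a0 in (25,35,45,55):
    r=[]
    for c,zc,th in [(C0,.036,0),(C0,.096,0),(.038,.036,0),(.019,.003,60),(.03,.002,75),(.03,.002,90)]:
        q=robot.ik(*blockpose(c,zc,th,a0=a0,s=s)); r.append(None if q is None else np.round(q).astype(int).tolist())
    print(s,a0,r)
  for ph in(-40,-45): print("hang",s,robot.ik([.537,-.196,.25],tool(ph,90,s)),"stand",robot.ik([.65,.22,.12],tool(PHI,90,s)))
E
```

```text
side 127 yaw -45.248062673708475 mean [ 0.52353729 -0.18362936  0.19469418] ends [ 0.49213496 -0.15195394] [ 0.55102157 -0.21135266]
   -0.045 [ 0.4943 -0.1528  0.2   ] 0.2059
   -0.035 [ 0.4989 -0.1587  0.2026] 0.206
   -0.025 [ 0.5059 -0.1666  0.2028] 0.2055
   -0.015 [ 0.5133 -0.174   0.2036] 0.206
   -0.005 [ 0.5204 -0.1809  0.1987] 0.2067
   0.005 [ 0.5269 -0.1864  0.1872] 0.1988
   0.015 [ 0.5341 -0.1944  0.1829] 0.1869
   0.025 [ 0.5417 -0.2018  0.1848] 0.1932
   0.035 [ 0.5483 -0.2085  0.197 ] 0.2029
 posttop 54 [ 0.48483904 -0.14814367  0.21161242]
 plate ((492.5743713378906, -152.01089477539062), (93.06558227539062, 108.47868347167969), 43.50598907470703)
top 65 yaw -44.452803681878095 mean [ 0.52026028 -0.1790437   0.19602984] ends [ 0.49523479 -0.1544917 ] [ 0.55063558 -0.20884427]
   -0.035 [ 0.4969 -0.1556  0.2039] 0.2097
   -0.025 [ 0.5024 -0.1613  0.2014] 0.2043
   -0.015 [ 0.5091 -0.1686  0.2026] 0.2059
   -0.005 [ 0.5167 -0.1761  0.2017] 0.204
   0.005 [ 0.5245 -0.1833  0.1932] 0.1992
   0.015 [ 0.5323 -0.1901  0.1826] 0.1855
   0.025 [ 0.5386 -0.1967  0.1828] 0.185
[... 1334 characters left out ...]
, 61], [31, 38, 12, -9, -82, 67], [28, 50, 31, -13, -104, 68]]
-1 45 [None, [0, 2, -57, -165, -14, -101], [1, 18, -56, -173, -29, -93], [34, 32, 1, -7, -73, 65], [29, 44, 21, -12, -95, 68], [27, 56, 41, -17, -116, 67]]
-1 55 [[4, 9, -47, -152, -1, -117], None, None, [32, 38, 10, -11, -85, 67], [28, 50, 30, -15, -107, 68], [26, 63, 50, -21, -129, 65]]
hang -1 [ -0.44749015  10.01180324 -10.59929076   0.         -69.388906
  50.44749015] stand [ 34.92944214  25.95112982  -5.47177623   0.         -58.57709395
  60.57055786]
hang -1 [ -0.44749015  10.01180324 -10.59929076   0.         -69.388906
  45.44749015] stand [ 34.92944214  25.95112982  -5.47177623   0.         -58.57709395
  60.57055786]
```

```bash
python3 - <<'E'
from h import *
for a0 in (50,55,60,65,70,75,80,85,90):
    r=[]
    for c,zc,th in [(C0,.036,0),(C0,.096,0),(0,.036,0),(.026,.036,0),(.038,.036,0),(.019,.003,60),(.03,.002,70),(.03,.002,80)]:
        q=robot.ik(*blockpose(c,zc,th,a0=a0,s=-1)); r.append(None if q is None else np.round(q).astype(int).tolist())
    print(a0,r)
E
```

```text
50 [None, None, [1, 14, -55, -171, -19, -95], [1, 15, -52, -171, -18, -96], [1, 16, -51, -171, -17, -96], [33, 35, 6, -9, -79, 66], [30, 43, 19, -12, -94, 68], [28, 51, 32, -15, -108, 68]]
55 [[4, 9, -47, -152, -1, -117], None, None, None, None, [32, 38, 10, -11, -85, 67], [29, 46, 24, -13, -100, 68], [27, 54, 37, -17, -115, 67]]
60 [None, None, None, None, None, [31, 41, 15, -12, -92, 68], [28, 49, 29, -15, -106, 68], [26, 57, 41, -19, -121, 66]]
65 [None, None, None, None, None, [30, 44, 19, -14, -98, 68], [27, 52, 33, -17, -112, 68], [26, 61, 46, -21, -127, 65]]
70 [None, [50, 3, -57, 44, -20, 6], None, None, None, [29, 47, 23, -15, -103, 68], [27, 56, 37, -19, -118, 67], [25, 64, 50, -24, -133, 63]]
75 [[47, 11, -57, 42, -15, 8], [52, 5, -48, 24, -28, 23], [46, 13, -52, 37, -16, 15], [45, 15, -48, 33, -17, 20], [44, 16, -47, 32, -18, 22], [28, 50, 27, -17, -109, 68], [26, 59, 42, -21, -124, 66], [25, 67, 55, -27, -139, 61]]
80 [[50, 13, -46, 17, -25, 31], [51, 8, -40, 12, -35, 35], [47, 15, -42, 15, -26, 35], [45, 17, -38, 14, -28, 38], [45, 18, -37, 13, -28, 39], [28, 53, 31, -19, -115, 67], [26, 62, 46, -23, -130, 64], [24, 69, 59, -31, -144, 57]]
85 [[48, 15, -38, 6, -33, 42], [48, 10, -34, 5, -42, 44], [46, 17, -34, 6, -35, 45], [44, 19, -31, 5, -36, 48], [43, 20, -29, 5, -37, 49], [27, 56, 35, -20, -121, 67], [25, 65, 50, -26, -136, 62], [23, 72, 63, -37, -150, 52]]
90 [[46, 17, -32, 0, -41, 50], [46, 13, -28, 0, -49, 50], [43, 20, -28, 0, -42, 52], [42, 21, -25, 0, -44, 54], [41, 22, -23, 0, -44, 54], [26, 59, 39, -23, -126, 65], [25, 67, 53, -30, -141, 59], [22, 74, 67, -44, -156, 46]]
```

```bash
python3 - <<'E'
from h import *
k=dict(hg=.095,a0=80,s=-1)
robot.goto(*blockpose(C0,.136,0,**k)); robot.servo_line(blockpose(C0,.036,0,**k)[0],speed=.12)
print(robot.read_position(),blockpose(C0,.036,0,**k)[0],robot.read_force())
grab("top","t1"); grab("side","s1")
robot.move_gripper(0.0)
print("w",robot.read_grip_width()*88,"F",robot.read_finger_force(),robot.read_force(),robot.read_t())
p,d=robot.grab_frame("side"); q,e=robot.grab_frame("top")
cv2.imwrite("pics/g1.png",np.hstack([cv2.resize(p[130:250,190:310],(400,400)),cv2.resize(q[150:290,130:270],(400,400))])[:,:,::-1])
E
```

```text
[0.48138427 0.21254185 0.0457089 ] [0.48108337 0.21208625 0.04528865] [0.30119192 0.67825476 0.58805211]
w 43.907548957154596 F 29.857152700424194 [-0.2763721   1.2271716   0.34047641] 3.7167
```

View pics/g1.png

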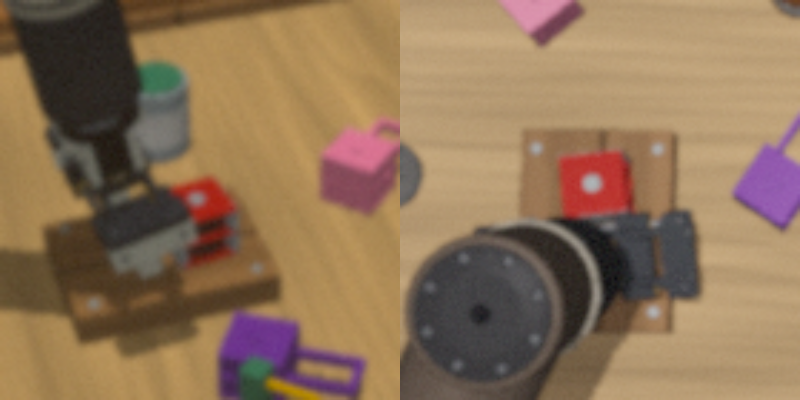

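The bail legs are gripped: the 43.9 mm opening matches the 44 mm bail. The side view (150,235) and top view (590,190) of the crop show the block still lying flat. Next I slide it to the edge and tip it about the edge.

```bash
python3 - <<'E'
from h import *
k=dict(hg=.095,a0=80,s=-1)
p,R=blockpose(.038,.0362,0,**k); robot.servo_line(p,R,speed=.06); print("slid",robot.read_force().round(1),robot.read_grip_width()*88)
for th in range(8,77,8):
    t=np.radians(th); s=min(.038,(.0355-.002)/np.sin(t)); p,R=blockpose(s*np.cos(t),.0350-s*np.sin(t),th,**k)
    p[2]=max(p[2],0); robot.servo_line(p,R,speed=.06)
    print(th,robot.read_force().round(1),round(robot.read_grip_width()*88,1),robot.read_t())
    if np.linalg.norm(robot.read_force())>45: print("STOP"); break
p,d=robot.grab_frame("side"); q,e=robot.grab_frame("top")
cv2.imwrite("pics/g2.png",np.hstack([cv2.resize(p[90:250,190:350],(400,400)),cv2.resize(q[130:290,130:290],(400,400))])[:,:,::-1])
E
```

```text
slid [-3.8 -1.9  4. ] 43.99737460407048
8 [ 2.8  2.8 -0.8] 44.1 5.525
16 [ 4.6  2.2 -1.4] 43.9 5.8583
24 [ 4.9  0.4 -0.3] 43.8 6.175
32 [ 5.5 -1.7  0.1] 43.9 6.4833
40 [ 6.1 -0.8 -0.9] 43.5 6.7833
48 [ 6.2 -0.1 -4.7] 44.0 7.0833
56 [ 2.7 -0.7 -5.6] 44.1 7.375
64 [ 1.7 -1.3 -4.9] 43.9 7.6667
72 [ 0.3 -0.5 -6.1] 43.4 7.9583
```

View pics/g2.png

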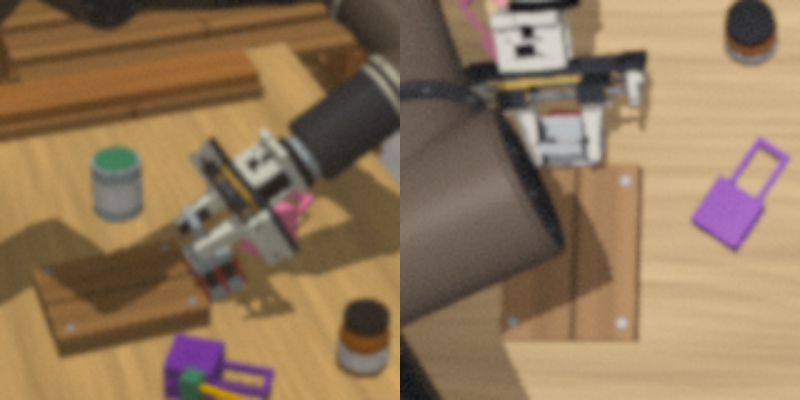

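The crop shows the block held beyond the far edge (side view 215,275). From 24° to 40° the riser carried its weight (Fz near zero, with a push from the edge). Now the tool carries about 6 N, so I lower until the bench takes the load, then release.

```bash
python3 - <<'E'
from h import *
k=dict(hg=.095,a0=80,s=-1)
p,R=blockpose(.009,.002,77,**k); robot.servo_line(p,R,speed=.06)
for i in range(10):
    f=robot.read_force(); print(p[2].round(4),f.round(1))
    if f[2]>-2: break
    p[2]-=.001; robot.servo_line(p,speed=.02)
grab("side","s3"); 
robot.move_gripper(1.0); robot.dwell(.4)
print(robot.read_force().round(1),robot.read_t())
pp,R=robot.read_position(),robot.read_tcp_rot()
robot.servo_line(pp-.10*R[:,2],speed=.12)
p,d=robot.grab_frame("side"); q,e=robot.grab_frame("top")
cv2.imwrite("pics/g3.png",np.hstack([cv2.resize(p[90:250,190:350],(400,400)),cv2.resize(q[130:290,130:290],(400,400))])[:,:,::-1])
E
```

```text
0.0934 [-1.2 -0.4 -5.7]
0.0924 [-0.6 -0.2 -6.8]
0.0914 [-0.2  0.6 -7.7]
0.0904 [ 0.2  1.5 -4.7]
0.0894 [1.9 2.2 2.3]
[-0.4 -0.1  0.4] 10.6667Traceback (most recent call last):
  File "<stdin>", line 12, in <module>
rig.Unreachable: the arm cannot follow that straight line within its joint ranges
```

```bash
python3 - <<'E'
from h import *
pp,R=robot.read_position(),robot.read_tcp_rot()
for dx in (.05,.03,.015,0):
    try: robot.servo_line(pp+[dx,dx*.1,.14],speed=.12); print("ok",dx); break
    except robot.Unreachable: pass
print(robot.read_force().round(1))
p,d=robot.grab_frame("side"); q,e=robot.grab_frame("top"); np.savez("/tmp/a.npz",p=p,d=d,q=q,e=e)
cv2.imwrite("pics/g3.png",np.hstack([cv2.resize(p[90:250,190:350],(400,400)),cv2.resize(q[130:290,130:290],(400,400))])[:,:,::-1])
E
```

```text
ok 0.03
[ 0.3 -0.1  0.3]
```

View pics/g3.png

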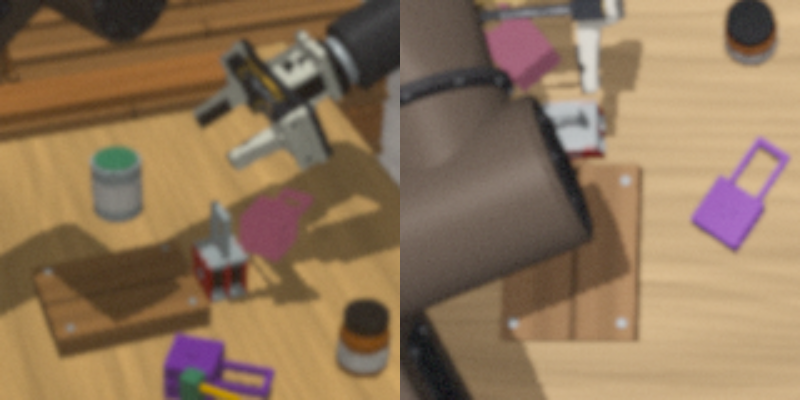

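The block stands on its base, bail up, just beyond the edge (side view crop 220,260). I'll clear the arm and measure the standing block.

```bash
python3 - <<'E'
from h import *
robot.goto([.45,-.1,.38],tool(PHI,90,-1))
p,d=grab("side");q,e=grab("top")
cv2.imwrite("pics/g4.png",np.hstack([cv2.resize(p[120:240,190:310],(400,400)),cv2.resize(q[130:250,130:250],(400,400))])[:,:,::-1])
for n,im,dd in(("side",p,d),("top",q,e)):
    P=cloud(n,dd);x,y,z=np.moveaxis(P,-1,0);H,S,V=cv2.split(cv2.cvtColor(im,cv2.COLOR_RGB2HSV))
    box=(x>.59)&(x<.70)&(y>.14)&(y<.29)
    for nm,m in(("crossbar",box&(z>.113)&(z<.135)),("bodytop",box&(z>.05)&(z<.066)),("bail",box&(z>.075))):
        Q=P[m]
        if len(Q)<4: print(n,nm,len(Q)); continue
        r=cv2.minAreaRect((Q[:,:2]*1000).astype(np.float32)); w=np.linalg.svd(Q[:,:2]-Q[:,:2].mean(0))[2][0]
        print(n,nm,len(Q),Q.mean(0).round(4),"zmax",np.percentile(Q[:,2],97).round(4),"y",Q[:,1].min().round(4),Q[:,1].max().round(4),"rect",np.round(r[0],1),np.round(r[1],1),round(r[2],1),"pca",round(np.degrees(np.arctan2(w[1],w[0])),1))
print(robot.read_t())
E
```

```text
side crossbar 46 [0.6413 0.2254 0.1218] zmax 0.1262 y 0.2015 0.2542 rect [641.7 227.9] [12.  52.6] 1.0 pca -86.7
side bodytop 184 [0.6373 0.2216 0.059 ] zmax 0.0638 y 0.1909 0.2625 rect [642.  226.8] [57.9 71.6] 0.5 pca -51.4
side bail 117 [0.6414 0.2252 0.1041] zmax 0.1259 y 0.2015 0.2542 rect [641.7 227.9] [12.1 52.6] 0.8 pca -86.9
top crossbar 74 [0.6401 0.228  0.1219] zmax 0.1269 y 0.2061 0.2488 rect [640.7 227.5] [10.8 42.6] 3.9 pca -85.3
top bodytop 330 [0.6358 0.226  0.0584] zmax 0.0626 y 0.1975 0.2872 rect [656.5 242.1] [90.6 84.9] 3.4 pca 128.7
top bail 105 [0.6394 0.2268 0.1142] zmax 0.1267 y 0.2061 0.2488 rect [640.7 227.7] [11.5 42.9] 3.5 pca -85.3
13.75
```

View pics/g4.png

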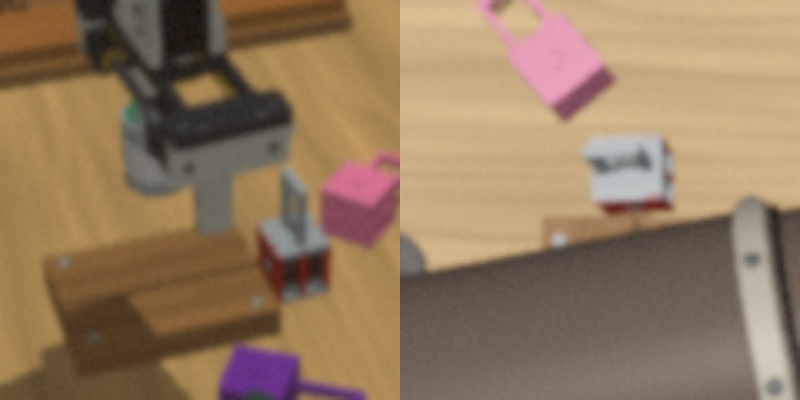

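The standing block's crossbar is at (0.641, 0.2275), top at z≈0.125 (124 mm expected), heading about 4.5°. Now I'll grasp the bail legs, lift, and go to the open side of the hook.

```bash
cat >> h.py <<'E'
T=np.array([.535,-.195,.184]); HX=np.array([np.cos(np.radians(-45)),np.sin(np.radians(-45)),0])
def eye(p): return np.array(p)+[0,0,-.029]   # TCP for pulley_eye at p
E
python3 - <<'E'
from h import *
R=tool(4.5,90,-1); g=np.array([.641,.2275,.087])
robot.goto(g+[0,0,.12],R); robot.servo_line(g,speed=.12); print(robot.read_position(),robot.read_force().round(1))
robot.move_gripper(0.); print("w",robot.read_grip_width()*88,robot.read_finger_force(),robot.read_position())
robot.servo_line(g+[0,0,.2],speed=.12); print(robot.read_force().round(1))
Rh=tool(-45,90,-1)
robot.goto(eye(T+.11*HX+[0,0,.14]),Rh); robot.servo_line(eye(T+.10*HX+[0,0,.034]),speed=.1)
print(robot.read_position(),eye(T+.10*HX+[0,0,.034]),robot.read_force().round(1),robot.read_grip_width()*88,robot.read_t())
p,d=grab("side");q,e=grab("top"); np.savez("/tmp/b.npz",p=p,d=d,q=q,e=e)
cv2.imwrite("pics/g5.png",np.hstack([cv2.resize(p[190:350,220:380],(400,400)),cv2.resize(q[180:300,290:410],(400,400))])[:,:,::-1])
for n,im,dd in(("side",p,d),("top",q,e)):
    P=cloud(n,dd);x,y,z=np.moveaxis(P,-1,0);H,S,V=cv2.split(cv2.cvtColor(im,cv2.COLOR_RGB2HSV))
    m=((H<6)|(H>174))&(S>150)&(V>60)&(x>.5)&(x<.72)&(y>-.36)&(y<-.17)&(z>.08)
    Q=P[m]
    if len(Q)>4: print(n,len(Q),Q.mean(0).round(4),"z",np.percentile(Q[:,2],[2,98]).round(4),"rect",cv2.minAreaRect((Q[:,:2]*1000).astype(np.float32)))
E
```

```text
[0.64157045 0.2277716  0.08794254] [-0.2  0.1  0.6]
w 44.1317223514509 29.97381091117859 [0.64105424 0.22770556 0.08699071]
[-0.2  0.2 -6.5]
[ 0.60626712 -0.26590093  0.18986934] [ 0.60571068 -0.26571068  0.189     ] [-0.4  0.  -6.1] 44.15953699533773 22.0667
side 76 [ 0.6006 -0.2866  0.1603] z [0.1166 0.6295] rect ((611.8575439453125, -264.36517333984375), (71.72189331054688, 52.983787536621094), 45.20489501953125)
top 53 [ 0.5868 -0.2456  0.1368] z [0.1194 0.1535] rect ((586.842041015625, -245.84996032714844), (52.06557083129883, 2.333381414413452), 44.65888214111328)
```

View pics/g5.png

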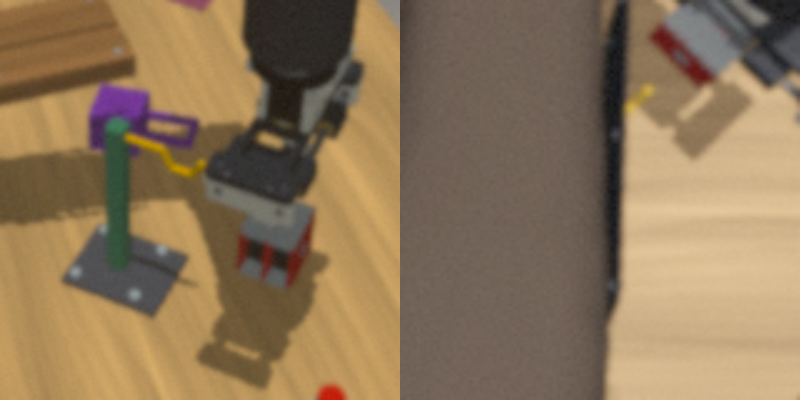

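The block hangs upright in the grip at (275,245) in the side crop, with the yellow hook lip ahead at (200,170). Its near face measures (0.587, −0.246) against an expected (0.586, −0.246). I'll advance over the throat and lower with force feedback.

```bash
python3 - <<'E'
from h import *
for k in (.06,.035,.02,.01,0):
    robot.servo_line(eye(T+k*HX+[0,0,.034]),speed=.06); f=robot.read_force(); print(k,f.round(1))
    if abs(f[0])+abs(f[1])>6 or f[2]>-3: print("contact"); break
else:
    h=.034
    robot.servo_line(eye(T+[0,0,.010]),speed=.04); h=.010
    while h>-.008:
        f=robot.read_force()
        if f[2]>-2.5: break
        h-=.0015; robot.servo_line(eye(T+[0,0,h]),speed=.02)
    print("h",h,robot.read_force().round(1),robot.read_position())
p,d=grab("side");q,e=grab("top")
cv2.imwrite("pics/g6.png",np.hstack([cv2.resize(p[210:310,230:330],(400,400)),cv2.resize(q[180:300,290:410],(400,400))])[:,:,::-1])
print(robot.read_t())
E
```

```text
0.06 [ 0.1  0.3 -6. ]
0.035 [-0.2  0.3 -6.5]
0.02 [ 0.7  1.  -7. ]
0.01 [-0.2  0.5 -6.7]
0 [ 0.2 -0.3 -5.9]
h -0.0019999999999999983 [-3.4  2.4  4.5] [ 0.53538369 -0.19513928  0.15446287]
27.4333
```

View pics/g6.png

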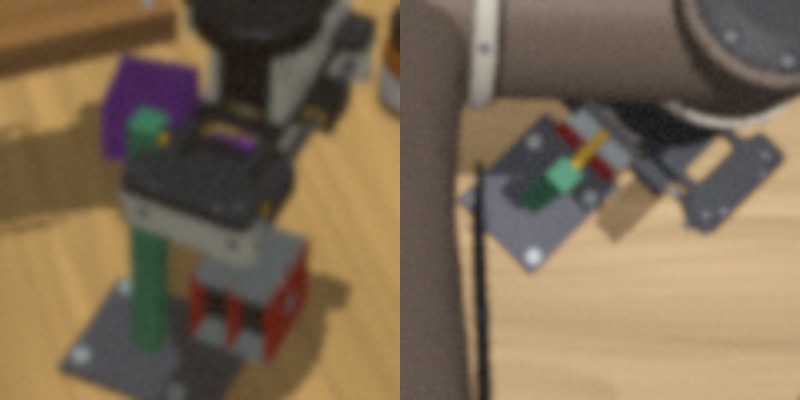

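Contact came at the throat height, but with about 4 N pushing back towards the post, so the bail is slightly towards the lip. I'll lift 4 mm, shift 4 mm inward and lower again.

```bash
python3 - <<'E'
from h import *
for sh in(-.004,):
    t=T+sh*HX; robot.servo_line(eye(T+[0,0,.006]),speed=.03); robot.servo_line(eye(t+[0,0,.006]),speed=.03); h=.006
    while h>-.008:
        f=robot.read_force()
        if f[2]>-3.5: break
        h-=.001; robot.servo_line(eye(t+[0,0,h]),speed=.02)
    f=robot.read_force(); print(sh,h,f.round(1),"along hook",(f@HX).round(1),"across",(f@[.707,.707,0]).round(1))
E
```

```text
-0.004 -0.001 [-2.2  1.1  1.3] along hook -2.3 across -0.8
```

```bash
python3 - <<'E'
from h import *
robot.move_gripper(1.0); print(robot.read_force().round(1)); robot.dwell(.5)
p=robot.read_position(); robot.servo_line(p+[0,0,.17],speed=.08); robot.goto([.45,.15,.42],tool(0,90,-1)); robot.dwell(1.5)
p,d=grab("side");q,e=grab("top"); print(robot.read_t())
cv2.imwrite("pics/g7.png",np.hstack([cv2.resize(p[210:310,230:330],(400,400)),cv2.resize(q[180:300,290:410],(400,400))])[:,:,::-1])
for n,im,dd in(("side",p,d),("top",q,e)):
    P=cloud(n,dd);x,y,z=np.moveaxis(P,-1,0);H,S,V=cv2.split(cv2.cvtColor(im,cv2.COLOR_RGB2HSV))
    m=(S<60)&(x>.49)&(x<.6)&(y>-.24)&(y<-.15)&(z>.17)&(z<.21); Q=P[m]
    if len(Q)>4: print(n,len(Q),(Q.mean(0)-T).round(4),"along",((Q.mean(0)-T)@HX).round(4),"zmax",np.percentile(Q[:,2],97).round(4))
p2,_=grab("side"); print("motion",np.abs(p2.astype(int)-p)[210:310,230:330].mean())
E
```

```text
[-0.3 -0.3 -0.8]
36.525
side 94 [-0.0042 -0.0019  0.0039] along -0.0017 zmax 0.1941
top 93 [-0.0041  0.0028  0.0048] along -0.0049 zmax 0.1939
motion 2.0531
```

View pics/g7.png

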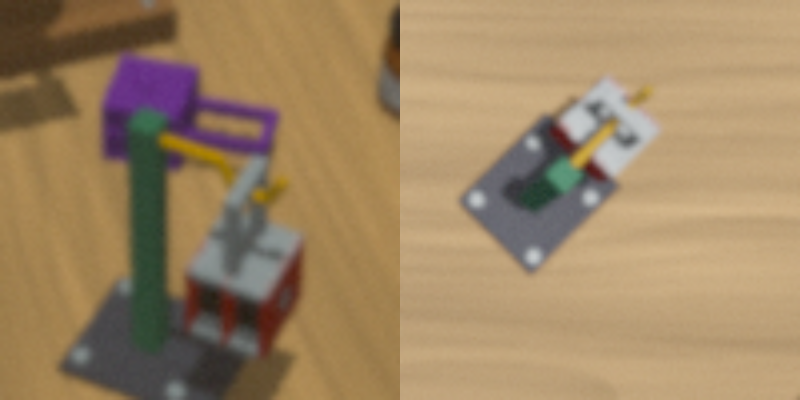

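The block hangs by its bail in the throat at (245,190) in the side crop. The crossbar is 2–5 mm inward of the throat point and its top is at 0.194 (about 0.192 expected). I'm handing in.

```bash
python3 -c "
from h import *
robot.dwell(3); print(robot.job_done())"
```

```text
the job is handed in; nothing more can be done
None
```

The job is handed in: I tipped the red pulley block over the riser's far edge, it stood upright on the bench, and it now hangs released in the throat of the left hook. The hand-in returned no verdict.

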